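Load specimen cassettes open side up into the block reader's chute

ROBOT

A 6-joint arm with a two-finger parallel gripper is mounted at the origin on the work surface. World frame = base frame: x ahead of the robot, y to its left, z up, the work surface at z = 0. Lengths are in m, angles in degrees, forces in N, time in s.
With the tool pointing down it reaches from about 0.25 to 0.725 m from the base axis. Payload 9.7 kg.
Tool frame: the origin (TCP) lies at the very end of the fingers, on their centre line; the grasp point (between the pads) lies 19 mm behind it; z points along the fingers, y is the direction in which the jaws open and shut (so a half turn about z gives the same grasp; the last joint's range is limited). The gripper opens to 85 mm and grips with 20 to 120 N. Pads are 22 mm wide; open, the fingers measure 114 mm over their backs; the gripper's body (76 mm by 85 mm) begins 54 mm behind the grasp point. The pads swing forward as they close: fully open they stand 13 mm farther back than shut.
Start: joints at [74.255, 4.979, 10.078, 95.1, 0, 90], TCP at [0.149, 0.529, 0.231] pointing down, gripper open.
Joint ranges: [-179.16, 179.16], [-48.56, 103.87], [-65.8, 70.77], [-126.05, 130.52], [-82.76, 87.17], [-180, 180]. Speed limits (degrees/s): [127.2, 127.2, 147.25, 180, 180, 180].

INTERFACE

Orientations are given as [roll, pitch, yaw] about the fixed x, y, z axes, in that order (R = Rz(yaw) Ry(pitch) Rx(roll)).
In Python, from workcell import bot gives the robot as it stands.
- The arm moves only by the shell command python3 -m pendant 'ROWS' [FORCE]. ROWS is JSON, a list that holds one entry, the list of rows, each a list of 7 numbers: the shift along the tool's x, y, z in cm, then the turn, a rotation vector about the tool's x, y, z in rad, then the opening in per cent of the stroke, from 0 (shut) to 100 (fully open). In form: [[[dx, dy, dz, ax, ay, az, gripper], ...]]. A call has 1 to 5 rows; each row shifts and turns the pose as measured when the row begins, along the tool's axes as they then stand; what a row does not reach is not made up. A row lasts 1/12 s, in which the tool goes at most 41.7 mm and 7.16 degrees, less where a joint would pass 70% of its speed; a pose out of reach is approached as far as the arm can. A call with a gripper value outside its range is refused whole. The fingers move at their own pace and stop on an object; FORCE is the grip in N (left out, the last holds). Time passes only in rows, so rows that do not move let the fingers close. It gives the time, the measured TCP pose, the force and the opening at its end, in the units of the state.
- bot.get_obs(): the state, without advancing time (a new reading comes with each control period).
- bot.camera(name): name is "scene" or "side" or "wrist"; returns the picture (480x640x3 uint8, red, green, blue); there is no depth.
- bot.get_calibration(name): a dict with "intrinsics" (3x3 intrinsics, pixels), "pose" (4x4, takes a point from camera to world coordinates); the wrist camera has in their place "T_tool_cam" (4x4, takes a point from camera to tool coordinates, whose origin is the TCP and whose axes are the flange's). Camera axes: x right, y down, z forward; pixel columns grow to the right and rows downward; lengths in m; the calibration is good to about 2 mm. A picture is of the moment at which its call begins: read the wrist's pose just before it. get_calibration takes no time and is no camera call.
- bot.job_done(): hands the job in, once; it reports no verdict.
Trained networks look in the newest picture that a camera, given by its name, has taken for a name from the list of things; names that differ only in an ending like _2 or _b are one class to them, and where a whole thing is asked for, a point or a joint stands for the part that bears it (a point fixed in the world has none). Each returns a list of dicts, best first, with "confidence" (0 to 1); they miss things now and then, are a little off and sometimes report something else, mostly with a low value. They report only what shows in the picture. A call takes as long as a camera call. They do not tell look-alikes from the thing itself.
- bot.masks_of(camera, thing): "pixels" (480x640 bool, what is visible of it) and "extent" ([left, top, right, bottom] in pixels, round what is visible of it).
- bot.mark_of(camera, thing): "uv" ([column, row] in pixels: a listed point, or the origin of a listed thing).
The state is a dict: "time": time; "q": joint angles; "qd": joint speeds; "joint_efforts": joint torques, N m; "ee_pos": TCP position; "tcp_rot": TCP orientation; "wrist_force": force on the tool from outside, world axes, zero at the start; "torque": the same for the moment, N m; "opening": finger opening in m.
Only numpy, scipy, OpenCV 4.12 (cv2) and the standard library are available. Lean on these libraries where they do the work, as an engineer would, in place of code of your own. Each camera call takes 0.05 s, during which the arm holds its last target. There are 200 camera calls.

TASK

Load both white specimen cassettes that stand on the loading deck into the sloping chute of the block reader, so that they lie one behind the other at the bottom of the chute, each with its open side up. Each stands on end and can simply be tipped over onto its flat bottom and pushed over the lip; leave everything else where it is.

Things in the scene. Friction and masses are not known exactly. Their poses are not given: they have to be found in the camera images.
- feeder: fixed block feeder (sizes in mm). Origin on the table under the middle of the chute's upper lip; x points horizontally down the chute, y across it, z up. Flat loading deck 120 above the table, x -360 to 0, y -60 to +130. The cassettes stand on it in a row near y 0, at about x -90 and -235 (15 off at most): one with its open side towards the chute, the other away, either first.
- lip (a point): middle of the chute's upper lip, 120 above the table, where deck ends and slope begins; axes as the feeder's. On the deck before it two guide wings, 15 high, 4 thick, narrow from 110 apart (57 before the lip) to 54 apart at the lip. The chute is slippery: a cassette pushed more than half over the lip slides down by itself
- chute_end (a point): foot of the polished steel slope at the end stop, on the floor's middle, 30 above the table; the chute is 54 wide inside, 170 long along a 32 degree slope from the lip, side walls 20 high; axes as the feeder's
- reader (a point): top centre of the fixed white reader housing beyond the chute, 130 long in the chute's direction, 160 wide, 130 high
- cassette_a_mid (a point): centre of a white plastic specimen cassette, an open tray 60 long, 40 wide, 15 thick; walls and perforated floor 3; about 35 g. It starts standing on its short end on the deck (60 tall, foot 15 x 40), turned up to 0.2 rad. Its x axis (across the 15) points out of the OPEN side, -x is the flat bottom; y across the 40 width; z along the 60 length, up at the start
- cassette_b_mid (a point): centre of a white plastic specimen cassette, an open tray 60 long, 40 wide, 15 thick; walls and perforated floor 3; about 35 g. It starts standing on its short end on the deck (60 tall, foot 15 x 40), turned up to 0.2 rad. Its x axis (across the 15) points out of the OPEN side, -x is the flat bottom; y across the 40 width; z along the 60 length, up at the start
- lid: bystander: loose white flat lid 58 x 40 x 4 lying on the far part of the deck (about feeder x -100, y +100); origin under its centre
- pot: bystander: small clear capped pot, 34 across, 42 tall, on the far part of the deck (about feeder x -240, y +100); origin under its centre
- slide_box: bystander: slide box 90 x 170 x 35 on the table past the reader housing; origin under its centre
- bottle: bystander: amber bottle 60 across, 150 tall, on the table beyond the feeder; origin under its centre
- jar: bystander: glass staining jar 66 across, 75 tall, on the table beyond the chute; origin under its centre
- forceps: bystander: steel forceps 125 long, 7 high, lying on the table between robot and feeder; origin under its centre
There are look-alikes about, which are no part of the job. Leave any orange look-alike of the part that bears cassette_a_mid alone.

How it is judged (in metres and radians):
At the end, for the whole second after the job is handed in: Both cassettes lie at rest on the chute's slope between its walls, one behind the other against the stop: centres 50 to 160 mm past the lip horizontally, at least 50 mm apart, open side up (its axis 18 to 46 degrees from vertical; the slope is 32) (x of cassette_a_mid in the frame of feeder between 0.05 and 0.16 m and y of cassette_a_mid in the frame of feeder between -0.02 and 0.02 m and height (world z) of each of cassette_a_mid, cassette_b_mid below 0.105 m and angle between cassette_a_mid's own x axis and vertical between 0.32 and 0.8 rad and linear speed of each of cassette_a, cassette_b below 0.02 m/s and x of cassette_b_mid in the frame of feeder between 0.05 and 0.16 m and y of cassette_b_mid in the frame of feeder between -0.02 and 0.02 m and angle between cassette_b_mid's own x axis and vertical between 0.32 and 0.8 rad and distance between cassette_a_mid and cassette_b_mid above 0.05 m); the robot touches nothing.
It fails at once if a bystander (lid, pot, slide box, bottle, jar or forceps) is shifted by more than 25 mm (distance of any of lid, pot, slide_box, bottle, jar, forceps from where it was at the start of the episode above 0.025 m).
It also fails if it takes over 58 s, if anything falls off the work surface, if the arm or the gripper's body presses on something with over 40 N, if the wrist force passes 120 N, or if a joint passes its speed limit or range.

## Working session

There is one attempt and no reset: what is moved stays moved. The work goes in short steps, Python scripts to look and compute and a shell command to move; the robot and the scene stay as the last step left them, time stands still between calls to the robot, and variables do not carry over. Pictures are saved under pics/ and viewed, about 8 in all and at most 12, crops included, and the job is handed in when it is done.

```bash
mkdir -p pics; ls; cat > h.py <<'E'
import numpy as np, cv2
from workcell import bot
from scipy.spatial.transform import Rotation as R
def cam(n):
    c=bot.get_calibration(n)
    if n=='wrist':
        o=bot.get_obs(); T=np.eye(4); T[:3,:3]=R.from_euler('xyz',o['tcp_rot'],degrees=True).as_matrix(); T[:3,3]=o['ee_pos']
        return np.array(c.get('intrinsics')), T@np.array(c['T_tool_cam'])
    return np.array(c['intrinsics']),np.array(c['pose'])
def ray(n,uv,z,C=None):
    K,P=C or cam(n); d=P[:3,:3]@np.linalg.inv(K)@[uv[0],uv[1],1]
    return P[:3,3]+d*(z-P[2,3])/d[2]
def save(n,f):
    im=bot.camera(n); cv2.imwrite('pics/'+f,im[:,:,::-1]); return im
def tri(uv1,uv2,n1='scene',n2='side'):
    o=[]
    Ps=[]
    for n in (n1,n2):
        K,P=cam(n); Ps.append(K@np.linalg.inv(P)[:3])
    X=cv2.triangulatePoints(Ps[0],Ps[1],np.float64(uv1).reshape(2,1),np.float64(uv2).reshape(2,1)); return (X[:3]/X[3]).ravel()
E
python3 - <<'E'
from h import *
print(bot.get_obs()); print(bot.get_calibration('wrist').keys())
for n in('scene','side','wrist'):
    save(n,n+'0.png'); C=cam(n); print(n,C[1].round(3).tolist())
    for t in('feeder','lip','chute_end','reader','cassette_a_mid','lid','pot'):
        for m in bot.mark_of(n,t): print(n,t,round(m['confidence'],2),np.round(m['uv'],1))
import numpy as np
cv2.imwrite('pics/both.png',np.hstack([cv2.imread('pics/scene0.png'),cv2.imread('pics/side0.png')])[:, :])
E
```

```text
pics
{'time': 0.0, 'q': array([ 7.42543724e+01,  5.01252573e+00,  1.00343966e+01,  9.50981402e+01,
       -1.53407628e-03,  8.99992823e+01]), 'qd': array([-0.02610339,  0.00868178,  0.01194566, -0.00663541, -0.11081653,
        0.02264759]), 'joint_efforts': array([ 1.62694378e-04, -5.20389819e+01,  4.64803112e+01,  1.62042148e-02,
        1.09270052e-04, -7.43476789e-06]), 'ee_pos': array([0.1492002 , 0.52915047, 0.23056886]), 'tcp_rot': array([-1.79923731e+02,  1.53311962e-03,  1.64255092e+02]), 'wrist_force': array([-0.28938115, -0.14544903,  0.17765628]), 'torque': array([-0.01076298,  0.04184023, -0.01237258]), 'opening': 0.08554976871817874}
dict_keys(['intrinsics', 'T_tool_cam'])
scene [[-0.673, 0.595, -0.44, 1.009], [0.74, 0.551, -0.386, 0.221], [0.013, -0.585, -0.811, 0.932], [0.0, 0.0, 0.0, 1.0]]
scene feeder 0.96 [363.  311.5]
scene lip 0.8 [367.6 284.7]
scene lip 0.49 [363.9 315. ]
scene chute_end 0.89 [320.2 259.5]
scene reader 0.66 [290.2 201. ]
scene cassette_a_mid 0.69 [474.6 374.5]
scene cassette_a_mid 0.65 [498.8 343.3]
scene cassette_a_mid 0.56 [381.4 473.5]
scene cassette_a_mid 0.18 [369.1 286.2]
scene lid 0.88 [361.  350.6]
scene pot 0.71 [432.5 428.6]
side [[-0.992, -0.061, 0.114, 0.425], [-0.128, 0.566, -0.814, 0.848], [-0.015, -0.822, -0.569, 0.833], [0.0, 0.0, 0.0, 1.0]]
side feeder 0.87 [301.9 320.7]
side feeder 0.71 [198.9 356.1]
side lip 0.76 [305.  271.3]
side lip 0.38 [221.5 291.3]
side chute_end 0.73 [324.4 268.6]
side reader 0.87 [332.5 204.6]
side cassette_a_mid 0.92 [164.7 376.7]
side cassette_a_mid 0.9 [253.2 349.1]
side cassette_a_mid 0.56 [345.8 409.9]
side lid 0.61 [239.1 294.5]
side pot 0.82 [195.5 356.2]
side pot 0.31 [239.  293.7]
wrist [[0.272, 0.916, 0.294, 0.073], [0.962, -0.259, -0.084, 0.551], [-0.001, 0.305, -0.952, 0.373], [0.0, 0.0, 0.0, 1.0]]
```

View pics/scene0.png

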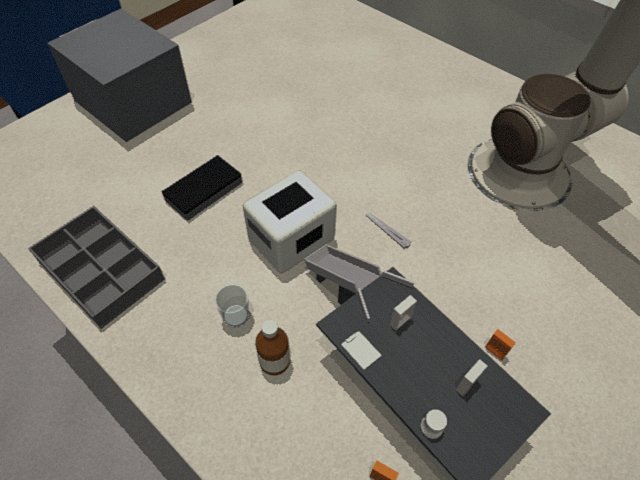

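View pics/side0.png

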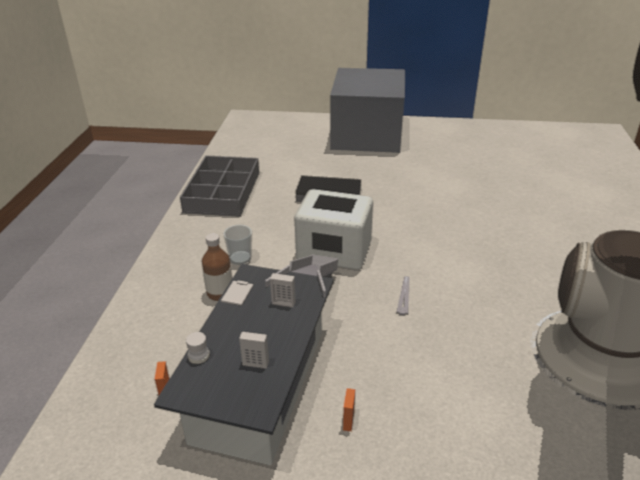

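The white cassettes are at scene (404,312) and (474,376), side (283,290) and (254,350). The orange ones at scene (501,344) and (383,472) are look-alikes on the table, so I leave them alone.

```bash
python3 - <<'E'
from h import *
print('lip tri',tri((367.6,284.7),(305,271.3)), 'ray', ray('scene',(367.6,284.7),.12),ray('side',(305,271.3),.12))
print('reader',tri((290.2,201),(332.5,204.6)),'end',tri((320.2,259.5),(324.4,268.6)))
for n,ps in (('scene',[(397,268),(318,326),(549,411)]),('side',[(335,277),(243,267),(163,403),(268,419)])):
    for p in ps: print(n,p,ray(n,p,.12).round(4))
for a,b in (((404,312),(283,290)),((474.6,374.5),(253.2,349.1))): print('cas',tri(a,b).round(4), ray('scene',a,.15).round(3),ray('side',b,.15).round(3))
print('lid',tri((361,350.6),(239.1,294.5)),'pot',tri((432.5,428.6),(195.5,356.2)))
a=cv2.imread('pics/scene0.png')[240:480,300:560]; b=cv2.imread('pics/side0.png')[240:470,150:380]
a=cv2.resize(a,None,fx=2.3,fy=2.3,interpolation=2)[:, :]; b=cv2.resize(b,(552,552),interpolation=2)
c=np.hstack([a[:552,:],b]); c=cv2.resize(c,(800,int(800*c.shape[0]/c.shape[1]))); cv2.imwrite('pics/crop1.png',c)
E
```

```text
lip tri [ 0.5751985  -0.03664986  0.11726619] ray [ 0.58153361 -0.03227266  0.12      ] [ 0.57240341 -0.03781979  0.12      ]
reader [ 0.54232073 -0.27013998  0.13228518] end [ 0.55063852 -0.17726598  0.02029592]
scene (397, 268) [ 0.5149 -0.0144  0.12  ]
scene (318, 326) [ 0.7062 -0.0432  0.12  ]
scene (549, 411) [0.5668 0.3284 0.12  ]
side (335, 277) [ 0.5124 -0.0267  0.12  ]
side (243, 267) [ 0.6964 -0.0378  0.12  ]
side (163, 403) [0.7402 0.3024 0.12  ]
side (268, 419) [0.5764 0.3124 0.12  ]
cas [0.5976 0.058  0.1508] [0.597 0.058 0.15 ] [0.598 0.057 0.15 ]
cas [0.6166 0.21   0.1567] [0.611 0.208 0.15 ] [0.62  0.206 0.15 ]
lid [0.68710966 0.03960232 0.11468131] pot [0.71740168 0.20718298 0.12409091]
```

View pics/crop1.png

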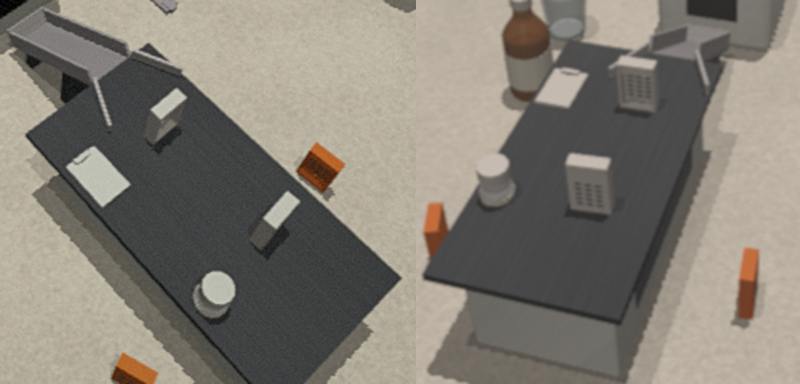

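View pics/wrist0.png

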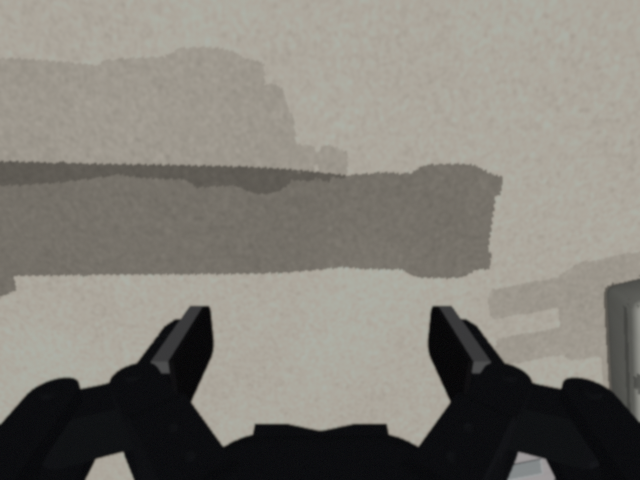

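Both cassettes show perforations on the side that faces away from the chute. At this scale I can't tell an open recess from a flat bottom, so I'll go above the deck and look closely with the wrist camera.

```bash

python3 -m pendant '[[[-3.43,-1.65,-0.15,0,0,0,12],[-3.43,-1.65,-0.15,0,0,0,12],[-3.43,-1.65,-0.15,0,0,0,12],[-3.43,-1.65,-0.15,0,0,0,12],[-3.43,-1.65,-0.15,0,0,0,12]]]' >/dev/null
python3 -m pendant '[[[-3.43,-1.65,-0.15,0,0,0,12],[-3.43,-1.65,-0.15,0,0,0,12],[-3.43,-1.65,-0.15,0,0,0,12],[-3.43,-1.65,-0.15,0,0,0,12],[-3.43,-1.65,-0.15,0,0,0,12]]]'
python3 -m pendant '[[[-3.43,-1.65,-0.15,0,0,0,12],[-3.43,-1.65,-0.15,0,0,0,12],[-3.43,-1.65,-0.15,0,0,0,12],[-3.43,-1.65,-0.15,0,0,0,12],[-3.43,-1.65,-0.15,0,0,0,12]]]'
python3 -m pendant '[[[0,0,0,0,0,0.12,12],[0,0,0,0,0,0.12,12],[0,0,0,0,0,0.12,12],[0,0,0,0,0,0.12,12],[0,0,0,0,0,0.12,12]]]' >/dev/null
python3 -m pendant '[[[0,0,0,0,0,0.12,12],[0,0,0,0,0,0.12,12],[0,0,0,0,0,0.12,12],[0,0,0,0,0,0.12,12],[0,0,0,0,0,0.12,12]]]'
python3 -m pendant '[[[0,0,0,0,0,0.12,12],[0,0,0,0,0,0.12,12],[0,0,0,0,0,0.12,12]]]'
cat >> h.py <<'E'
L=np.array([0.574,-0.036]); A=np.radians(8.5); FX=np.array([-np.sin(A),-np.cos(A)]); FY=np.array([np.cos(A),-np.sin(A)])
def feed(p): d=np.asarray(p)[:2]-L; return np.array([d@FX,d@FY,p[2]]).round(4)
E
python3 - <<'E'
from h import *
C=cam('wrist'); save('wrist','w1.png'); o=bot.get_obs(); print(o['time'],o['ee_pos'],o['tcp_rot'],o['q'],feed(o['ee_pos']))
for t in('lip','cassette_a_mid','feeder'):
    for m in bot.mark_of('wrist',t): print(t,m['confidence'],m['uv'],ray('wrist',m['uv'],.12 if t=='lip' else .15,C), )
E
```

```text
time: 2.03
ee_pos: [0.4414, 0.2717, 0.2457]
tcp_rot: [179.9, -0.0, 165.0]
wrist_force: [-0.1, 0.5, 0.9]
opening: 0.0102
time: 2.45
ee_pos: [0.5918, 0.1391, 0.2545]
tcp_rot: [179.8, 0.1, 165.0]
wrist_force: [-0.0, 1.2, 0.2]
opening: 0.0102
time: 3.28
ee_pos: [0.5985, 0.1303, 0.25]
tcp_rot: [-179.9, -0.0, 93.6]
wrist_force: [-0.2, -0.2, 0.7]
opening: 0.0102
time: 3.53
ee_pos: [0.5986, 0.1303, 0.2498]
tcp_rot: [-179.9, 0.0, 72.1]
wrist_force: [0.1, 0.1, -0.3]
opening: 0.0101
3.5833 [0.59857091 0.13028615 0.24975402] [-1.79898347e+02  3.93236296e-02  7.15535113e+01] [1.22711537e+01 1.45641985e+01 2.30715945e+01 9.86148735e+01
 1.81188693e-02 1.20717660e+02] [-0.1681 -0.0003  0.2498]
lip 0.73 [350.7, 399.6] [ 0.57337637 -0.03144767  0.12      ]
cassette_a_mid 0.69 [163.6, 164.0] [0.51709099 0.20861169 0.15      ]
cassette_a_mid 0.68 [316.1, 120.2] [0.61847736 0.20396008 0.15      ]
cassette_a_mid 0.57 [511.6, 73.5] [0.73760995 0.19330907 0.15      ]
```

View pics/w1.png

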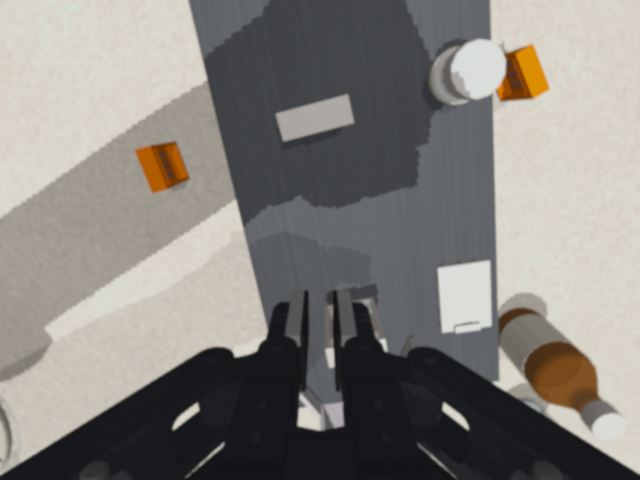

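```bash
python3 - <<'E'
import cv2,numpy as np
a=cv2.imread('pics/w1.png')[275:375,310:410]; b=cv2.imread('pics/side0.png'); 
t=[cv2.resize(x,(390,390),interpolation=2) for x in (a,)]+[cv2.resize(b[265:315,255:315],(390,390),interpolation=2)]
t2=[cv2.resize(b[325:375,225:285],(390,390),interpolation=2)]
c=np.hstack(t+t2); cv2.imwrite('pics/crop2.png',cv2.resize(c,(798,266),interpolation=3))
E
```

```text
(no output)
```

View pics/crop2.png

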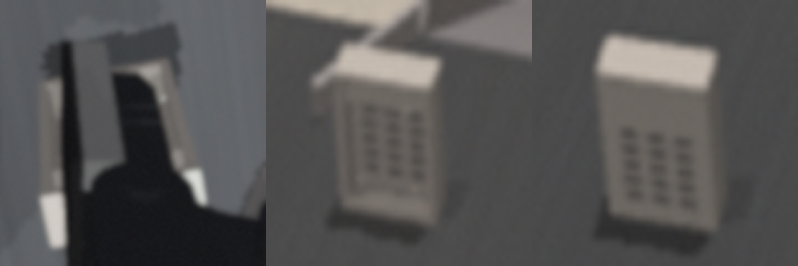

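The crop confirms it. The front cassette's rear side shows the recessed rim, so it opens away from the chute and I tip it forward. The rear one shows its flat bottom, so it opens towards the chute and I tip it backward. Next I refine the deck edges and yaws.

```bash

python3 -m pendant '[[[0,0,0,0,0,-0.085,12],[0,0,0,0,0,-0.085,12],[0,0,0,0,0,0,12]]]'
python3 - <<'E'
from h import *
c=bot.get_calibration('wrist'); T=np.eye(4); T[:3,:3]=R.from_euler('xyz',[-179.9,.04,71.55],degrees=True).as_matrix(); T[:3,3]=[.59857,.130286,.249754]
C=(np.array(c['intrinsics']),T@np.array(c['T_tool_cam']))
for a,b,z in (((192,0),(260,290),.12),((490,0),(497,370),.12),((276,112),(348,95),.18),((283,141),(354,124),.18),((325,345),(386,342),.18),((440,268),(443,332),.124)):
    p,q=ray('',a,z,C),ray('',b,z,C); d=q-p; print(p.round(4),q.round(4),np.degrees(np.arctan2(d[1],d[0])).round(1),np.linalg.norm(d).round(4),feed(p),feed(q))
o=bot.get_obs();print(feed(o['ee_pos']),o['tcp_rot'],o['q'])
E
```

```text
time: 3.98
ee_pos: [0.5986, 0.1303, 0.2498]
tcp_rot: [-179.9, 0.0, 83.5]
wrist_force: [-0.0, -0.5, 0.0]
opening: 0.0102
[0.5673 0.2979 0.12  ] [0.5344 0.0949 0.12  ] -99.2 0.2057 [-0.3293 -0.056   0.12  ] [-0.1236 -0.0586  0.12  ]
[0.7467 0.2378 0.12  ] [ 0.701  -0.0408  0.12  ] -99.3 0.2824 [-0.2964  0.1304  0.12  ] [-0.014   0.1263  0.12  ]
[0.6005 0.2149 0.18  ] [0.6398 0.2108 0.18  ] -6.0 0.0395 [-0.2521 -0.0109  0.18  ] [-0.2538  0.0286  0.18  ]
[0.5989 0.1995 0.18  ] [0.6385 0.1957 0.18  ] -5.5 0.0399 [-0.2366 -0.0102  0.18  ] [-0.2387  0.0296  0.18  ]
[0.58   0.0685 0.18  ] [0.6187 0.0581 0.18  ] -15.1 0.0401 [-0.1042 -0.0095  0.18  ] [-0.0996  0.0303  0.18  ]
[0.6748 0.07   0.124 ] [0.6645 0.0136 0.124 ] -100.4 0.0573 [-0.1197  0.084   0.124 ] [-0.0624  0.0821  0.124 ]
[-0.1681 -0.0003  0.2498] [-1.79894588e+02  1.84216930e-02  8.35336376e+01] [1.22716153e+01 1.45663809e+01 2.30768810e+01 9.86162431e+01
 1.64174698e-02 1.08737979e+02]
```

```bash
sed -i 's/radians(8.5)/radians(9.2)/' h.py
python3 -m pendant '[[[-0.8,0.25,2.1,0,0,0.047,12],[-0.8,0.25,2.1,0,0,0,12],[-0.8,0.25,2.1,0,0,0,12],[-0.6,0.25,2.1,0,0,0,12],[0,0,0,0,0,0,12]]]'
python3 - <<'E'
from h import *
o=bot.get_obs();print(feed(o['ee_pos']),o['tcp_rot'])
E
```

```text
time: 4.4
ee_pos: [0.605, 0.0989, 0.1644]
tcp_rot: [179.9, -0.1, 80.9]
wrist_force: [-0.4, -0.0, -1.3]
opening: 0.0103
[-0.1381  0.009   0.1644] [ 1.79874912e+02 -7.76956275e-02  8.09262212e+01]
```

```bash

python3 -m pendant '[[[-0.7,0,0,0,0,0,12],[-0.7,0,0,0,0,0,12],[-0.7,0,0,0,0,0,12],[-0.7,0,0,0,0,0,12],[-0.7,0,0,0,0,0,12]]]'
python3 -m pendant '[[[-0.7,0,0,0,0,0,12],[-0.7,0,0,0,0,0,12],[-0.5,0,0,0,0,0,12],[0,0,0,0,0,0,12],[0,0,0,0,0,0,12]]]'
python3 - <<'E'
from h import *
o=bot.get_obs();print(feed(o['ee_pos']))
a=save('side','s2.png')[230:390,180:390]; b=save('scene','c2.png')[240:400,320:530]
cv2.imwrite('pics/v2.png',cv2.resize(np.hstack([a,b])[:,:,::-1],(798,304),interpolation=2))
E
```

```text
time: 4.82
ee_pos: [0.5996, 0.0629, 0.1685]
tcp_rot: [179.7, -0.1, 81.0]
wrist_force: [-0.4, 0.7, -1.4]
opening: 0.0097
time: 5.23
ee_pos: [0.5969, 0.0401, 0.1713]
tcp_rot: [179.5, -0.2, 80.9]
wrist_force: [-0.6, 0.2, 0.6]
opening: 0.0104
[-0.0787  0.0104  0.1713]
```

View pics/v2.png

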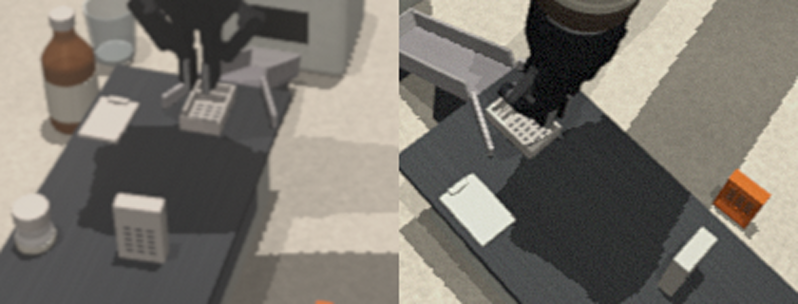

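Tipped cleanly: it lies open side up between the wings. Now I measure its rear end and get behind it.

```bash
python3 - <<'E'
from h import *
for p in ((275.8,297.4),(296.8,299.5)): print(feed(ray('side',p,.12)))
E
python3 -m pendant '[[[1.6,0,-0.1,0,0,0,12],[1.6,0,0,0,0,0,12],[1.6,0,0,0,0,0,12],[1.6,0,0,0,0,0,12],[0,0,0,0,0,0,12]]]'
python3 - <<'E'
from h import *
o=bot.get_obs();print(feed(o['ee_pos']))
C=cam('wrist'); bot.camera('wrist')
for m in bot.masks_of('wrist','cassette_a_mid'): e=m['extent']; print(m['confidence'],e,feed(ray('',(e[0],e[1]),.135,C)),feed(ray('',(e[2],e[3]),.135,C)))
E
```

```text
[-0.0862  0.0275  0.12  ]
[-0.0813 -0.0117  0.12  ]
time: 5.75
ee_pos: [0.6073, 0.1066, 0.1718]
tcp_rot: [179.5, -0.2, 80.9]
wrist_force: [-0.4, -0.3, 0.1]
opening: 0.0104
[-0.1461  0.01    0.1718]
0.81 [60.1, 83.0, 140.4, 151.9] [-0.2388 -0.106   0.135 ] [-0.209  -0.0749  0.135 ]
0.73 [244.4, 17.0, 374.6, 92.0] [-0.2649 -0.0229  0.135 ] [-0.2353  0.0336  0.135 ]
0.65 [558.6, 39.7, 617.7, 105.0] [-0.2566  0.1124  0.135 ] [-0.2299  0.1447  0.135 ]
```

```bash

python3 -m pendant '[[[-1.3,-0.2,2.2,0,0,0,6],[-1.2,-0.2,2.2,0,0,0,6],[0,0,0,0,0,0,6]]]'
python3 - <<'E'
from h import *
o=bot.get_obs();print(feed(o['ee_pos']),o['wrist_force'])
E
python3 -m pendant '[[[-0.8,0,0,0,0,0,6],[-0.8,0,0,0,0,0,6],[-0.8,0,0,0,0,0,6],[-0.8,0,0,0,0,0,6],[-0.8,0,0,0,0,0,6]]]'
python3 - <<'E'
from h import *
o=bot.get_obs();print(feed(o['ee_pos']))
E
```

```text
time: 6.1
ee_pos: [0.5997, 0.0796, 0.1275]
tcp_rot: [179.4, -0.1, 80.9]
wrist_force: [-0.9, -0.2, -1.2]
opening: 0.0053
[-0.1182  0.0069  0.1275] [-0.94021101 -0.15036263 -1.21968314]
time: 6.52
ee_pos: [0.5937, 0.0368, 0.1312]
tcp_rot: [179.3, -0.2, 80.9]
wrist_force: [-0.8, 1.1, -0.4]
opening: 0.0051
[-0.0751  0.0078  0.1312]
```

```bash

python3 -m pendant '[[[-0.6,-0.1,0.25,0,0,0,6],[-0.6,-0.1,0.2,0,0,0,6],[-0.6,-0.1,0.1,0,0,0,6],[-0.6,-0.1,0.1,0,0,0,6],[-0.6,-0.1,0.1,0,0,0,6]]]'
python3 - <<'E'
from h import *
o=bot.get_obs();print(feed(o['ee_pos']))
a=save('side','s3.png')[230:390,180:390]; b=save('scene','c3.png')[240:400,300:510]
cv2.imwrite('pics/v3.png',cv2.resize(np.hstack([a,b])[:,:,::-1],(798,304),interpolation=2))
E
```

```text
time: 6.93
ee_pos: [0.5846, 0.0056, 0.1264]
tcp_rot: [179.0, -0.4, 80.9]
wrist_force: [1.0, 0.5, -0.6]
opening: 0.0051
[-0.0427  0.0038  0.1264]
```

View pics/v3.png

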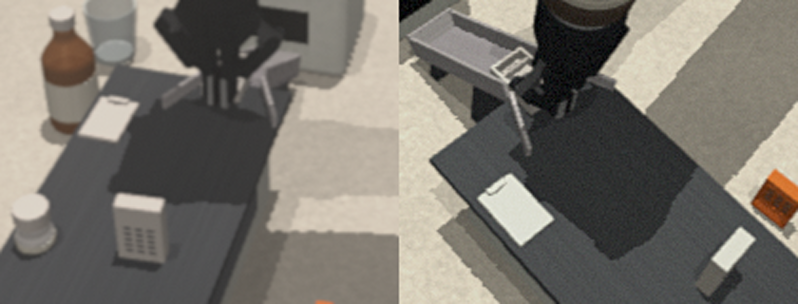

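The cassette is going over the lip between the wings, near scene (435,275). I keep pushing.

```bash

python3 -m pendant '[[[-0.6,-0.05,0.05,0,0,0,6],[-0.6,-0.05,0.05,0,0,0,6],[-0.6,-0.05,0.1,0,0,0,6],[-0.6,0,0.1,0,0,0,6],[-0.6,0,0.1,0,0,0,6]]]'
python3 -m pendant '[[[0,0,0,0,0,0,6],[2,0,0,0,0,0,6],[1,0,-2.5,0,0,0,6],[1,0,-3,0,0,0,6],[2,0,-3,0,0,0,6]]]'
python3 - <<'E'
from h import *
o=bot.get_obs();print(feed(o['ee_pos']))
a=save('side','s4.png')[230:390,180:390]; b=save('scene','c4.png')[220:380,290:500]
cv2.imwrite('pics/v4.png',cv2.resize(np.hstack([a,b])[:,:,::-1],(798,304),interpolation=2))
E
```

```text
time: 7.45
ee_pos: [0.5777, -0.0261, 0.1215]
tcp_rot: [179.1, -0.4, 80.9]
wrist_force: [-0.4, -0.1, 0.9]
opening: 0.0053
time: 7.87
ee_pos: [0.5824, 0.0294, 0.2011]
tcp_rot: [179.8, -0.2, 80.5]
wrist_force: [0.4, -0.2, -0.3]
opening: 0.0047
[-0.0659 -0.0021  0.2011]
```

View pics/v4.png

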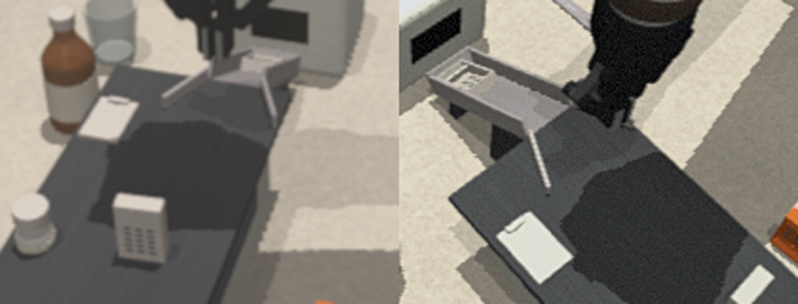

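The first cassette lies at the bottom of the chute, open side up (crop 4 at (465,75)). Next I tip the rear one backward.

```bash

python3 -m pendant '[[[3.4,0.2,0,0,0,0,12],[3.4,0.2,0,0,0,0,12],[3.4,0.2,1,0,0,0,12],[3.0,0.2,2,0,0,0,12],[0,0,0.5,0,0,0,12]]]'
python3 - <<'E'
from h import *
o=bot.get_obs();print(feed(o['ee_pos']))
E
```

```text
time: 8.38
ee_pos: [0.6179, 0.1649, 0.1737]
tcp_rot: [178.9, -0.5, 80.5]
wrist_force: [0.6, 0.6, -1.4]
opening: 0.0103
[-0.2054  0.0113  0.1737]
```

```bash

python3 -m pendant '[[[0,-0.4,0.9,0,0,0,12],[0.7,0,0,0,0,0,12],[0.7,0,0,0,0,0,12],[0.7,0,0,0,0,0,12],[0.7,0,0,0,0,0,12]]]'
python3 -m pendant '[[[0.7,0,0,0,0,0,12],[0.7,0,0,0,0,0,12],[0.7,0,0,0,0,0,12],[0.7,0,0,0,0,0,12],[0.4,0,0,0,0,0,12]]]'
python3 -m pendant '[[[0,0,-2,0,0,0,12],[-1,0,-3,0,0,0,12],[0,0,-2,0,0,0,12],[0,0,0,0,0,0,12]]]'
python3 - <<'E'
from h import *
o=bot.get_obs();print(feed(o['ee_pos']))
C=cam('wrist'); w=save('wrist','w5.png')
for m in bot.masks_of('wrist','cassette_a_mid'): print('w',m['confidence'],m['extent'])
a=save('side','s5.png')[230:430,140:390]; b=w[::1,:][0:480,0:600]
cv2.imwrite('pics/v5.png',np.hstack([cv2.resize(a,(400,320),interpolation=2),cv2.resize(b,(400,320))])[:,:,::-1])
E
```

```text
time: 8.8
ee_pos: [0.6185, 0.195, 0.1619]
tcp_rot: [179.1, -0.4, 80.6]
wrist_force: [0.2, -0.7, -0.1]
opening: 0.0103
time: 9.22
ee_pos: [0.6255, 0.2301, 0.1645]
tcp_rot: [178.9, -0.5, 80.5]
wrist_force: [-0.2, -0.0, 0.2]
opening: 0.01
time: 9.55
ee_pos: [0.6215, 0.2218, 0.2345]
tcp_rot: [179.1, -0.4, 80.7]
wrist_force: [-0.2, 0.9, 0.3]
opening: 0.0104
[-0.2621  0.0057  0.2345]
w 0.97 [274.7, 158.6, 351.6, 251.1]
w 0.86 [135.3, 215.4, 186.8, 277.4]
w 0.71 [485.1, 186.3, 531.8, 244.1]
```

View pics/v5.png

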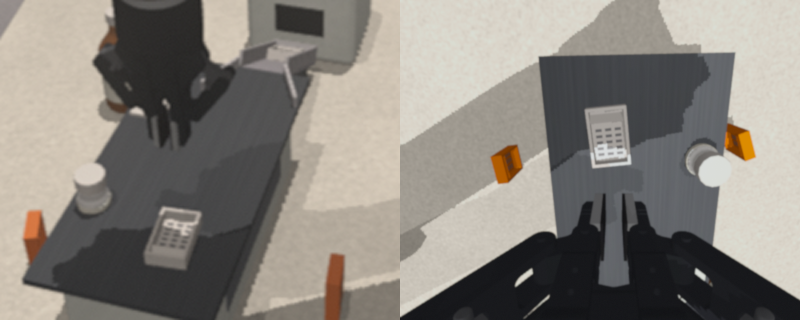

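It lies open side up, at wrist (313,205). I measure its rear end.

```bash
python3 - <<'E'
from h import *
C=cam('wrist')
for uv in ((277,160),(337,158.6),(283,251),(351,249),(313,205)): print(feed(ray('',uv,.135,C)))
for x in(-.33,-.345): p=L+FX*x+FY*.005; print(p,np.hypot(*p))
E
```

```text
[-0.3149 -0.0218  0.135 ]
[-0.3156  0.0157  0.135 ]
[-0.2545 -0.0201  0.135 ]
[-0.2556  0.0258  0.135 ]
[-0.286   0.0005  0.135 ]
[0.63169647 0.28895556] 0.6946479330395567
[0.63409469 0.30376261] 0.70309871125035
```

```bash

python3 -m pendant '[[[2.8,-0.15,0.5,0,0,0,6],[2.8,-0.15,0.5,0,0,0,6],[2.7,-0.15,0.5,0,0,0.01,6],[0,0,0,0,0,0,6]]]'
python3 -m pendant '[[[0,0,3,0,0,0,6],[0,0,3,0,0,0,6],[0,0,1.5,0,0,0,6],[0,0,0,0,0,0,6]]]'
python3 - <<'E'
from h import *
o=bot.get_obs();print(feed(o['ee_pos']),o['tcp_rot'])
E
```

```text
time: 10.03
ee_pos: [0.6299, 0.3053, 0.2091]
tcp_rot: [179.6, -0.1, 79.8]
wrist_force: [0.2, -0.6, -1.5]
opening: 0.0051
time: 10.37
ee_pos: [0.6284, 0.307, 0.1248]
tcp_rot: [179.9, 0.2, 80.0]
wrist_force: [-0.6, -1.2, -0.3]
opening: 0.0052
[-0.3473 -0.0011  0.1248] [1.79919657e+02 1.67294011e-01 8.00206192e+01]
```

```bash

python3 -m pendant '[[[-0.8,0,0,0,0,-0.014,6],[-0.8,0,0,0,0,0,6],[-0.8,0,0.05,0,0,0,6],[-0.8,0,0.05,0,0,0,6],[-0.8,0,0.05,0,0,0,6]]]'
python3 -m pendant '[[[-0.8,0,0.05,0,0,0,6],[-0.8,0,0.05,0,0,0,6],[-0.8,0,0.05,0,0,0,6],[-0.8,0,0.05,0,0,0,6],[-0.8,0,0.05,0,0,0,6]]]'
python3 -m pendant '[[[-0.8,0,0.05,0,0,0,6],[-0.8,0,0.05,0,0,0,6],[-0.8,0,0.05,0,0,0,6],[-0.8,0,0.05,0,0,0,6],[-0.8,0,0.05,0,0,0,6]]]'
python3 - <<'E'
from h import *
o=bot.get_obs();print(feed(o['ee_pos']),o['tcp_rot'])
C=cam('wrist'); save('wrist','w6.png')
for n in('side','scene'):
    bot.camera(n)
    for m in bot.mark_of(n,'cassette_a_mid'): print(n,m['confidence'],feed(ray(n,m['uv'],.1275)))
E
```

```text
time: 10.78
ee_pos: [0.6209, 0.264, 0.124]
tcp_rot: [180.0, 0.2, 81.0]
wrist_force: [0.6, 0.7, -0.6]
opening: 0.0052
time: 11.2
ee_pos: [0.6151, 0.2192, 0.1249]
tcp_rot: [179.7, 0.1, 80.9]
wrist_force: [0.8, 0.2, -0.4]
opening: 0.0049
time: 11.62
ee_pos: [0.6081, 0.1754, 0.1225]
tcp_rot: [179.7, 0.1, 80.9]
wrist_force: [-0.4, 0.4, 0.6]
opening: 0.0052
[-2.141e-01 -2.000e-04  1.225e-01] [1.79695267e+02 5.15823336e-02 8.08602481e+01]
side 0.83 [-0.3027 -0.162   0.1275]
side 0.76 [-0.3184  0.1306  0.1275]
side 0.63 [-0.1697 -0.0059  0.1275]
scene 0.95 [-0.1741 -0.001   0.1275]
scene 0.64 [-0.2309 -0.0902  0.1275]
scene 0.63 [-0.2615  0.2043  0.1275]
```

```bash

python3 -m pendant '[[[-0.8,0,-0.2,0,0,0,6],[-0.8,0,0,0,0,0,6],[-0.8,0,0,0,0,0,6],[-0.8,0,0.05,0,0,0,6],[-0.8,0,0.05,0,0,0,6]]]'
python3 -m pendant '[[[-0.8,0,0.05,0,0,0,6],[-0.8,0,0.05,0,0,0,6],[-0.8,0,0.05,0,0,0,6],[-0.8,0,0.05,0,0,0,6],[-0.8,0,0.05,0,0,0,6]]]'
python3 - <<'E'
from h import *
o=bot.get_obs();print(feed(o['ee_pos']),o['tcp_rot'])
for n in('side','scene'):
    bot.camera(n)
    for m in bot.mark_of(n,'cassette_a_mid'): print(n,m['confidence'],feed(ray(n,m['uv'],.1275)))
E
```

```text
time: 12.28
ee_pos: [0.6016, 0.1359, 0.1235]
tcp_rot: [179.7, 0.0, 81.1]
wrist_force: [0.0, 0.4, 0.4]
opening: 0.0049
time: 12.7
ee_pos: [0.5945, 0.0913, 0.1209]
tcp_rot: [179.7, 0.0, 81.0]
wrist_force: [0.2, -0.1, -0.3]
opening: 0.005
[-0.1289 -0.0002  0.1209] [1.79681173e+02 2.05772312e-02 8.09938402e+01]
side 0.73 [-0.2966 -0.161   0.1275]
side 0.63 [-0.0808 -0.0012  0.1275]
side 0.6 [-0.3244  0.1286  0.1275]
scene 0.95 [-0.2632  0.2041  0.1275]
scene 0.93 [-0.0877  0.0039  0.1275]
scene 0.8 [-0.2371 -0.0861  0.1275]
scene 0.27 [0.2427 0.0039 0.1275]
```

Fingertips are near the deck, so I lift them about 4 mm and continue.

```bash

python3 -m pendant '[[[-0.6,0,-0.4,0,0,0,6],[-0.7,0,-0.1,0,0,0,6],[-0.7,0,0,0,0,0,6],[-0.7,0,0,0,0,0,6],[-0.7,0,0,0,0,0,6]]]'
python3 -m pendant '[[[-0.7,0,0,0,0,0,6],[-0.7,0,0,0,0,0,6],[-0.7,0,0,0,0,0,6],[-0.7,0,0,0,0,0,6],[-0.7,0,0,0,0,0,6]]]'
python3 - <<'E'
from h import *
o=bot.get_obs();print(feed(o['ee_pos']),o['tcp_rot'])
E
```

```text
time: 13.32
ee_pos: [0.5891, 0.0578, 0.1264]
tcp_rot: [179.7, -0.0, 81.2]
wrist_force: [-0.8, 0.2, 0.0]
opening: 0.0052
time: 13.73
ee_pos: [0.583, 0.0189, 0.1264]
tcp_rot: [179.7, -0.0, 81.1]
wrist_force: [-0.0, 1.3, 0.1]
opening: 0.005
[-5.560e-02  1.000e-04  1.264e-01] [ 1.79679751e+02 -2.56306194e-03  8.11241163e+01]
```

```bash

python3 -m pendant '[[[-0.6,0,0,0,0,0,6],[-0.6,0,0,0,0,0,6],[-0.6,0,0,0,0,0,6],[-0.6,0,0,0,0,0,6],[-0.6,0,0,0,0,0,6]]]'
python3 -m pendant '[[[-0.6,0,0,0,0,0,6],[-0.6,0,0,0,0,0,6],[0,0,0,0,0,0,6]]]'
python3 -m pendant '[[[2,0,-0.5,0,0,0,6],[2,0,-2.5,0,0,0,6],[2,0,-3,0,0,0,6],[3,0,-3,0,0,0,6],[3,0,-2,0,0,0,6]]]'
python3 -m pendant '[[[3,0,0,0,0,0,6],[3,0,0,0,0,0,6],[0,0,0,0,0,0,6],[0,0,0,0,0,0,6],[0,0,0,0,0,0,6]]]'
python3 - <<'E'
from h import *
o=bot.get_obs();print(feed(o['ee_pos']))
U={}
for n in('side','scene'):
    im=save(n,n+'7.png'); U[n]=bot.mark_of(n,'cassette_a_mid')
    for m in U[n]: print(n,m['confidence'],m['uv'])
for a in U['scene']:
  for b in U['side']:
    p=tri(a['uv'],b['uv'])
    if feed(p)[0]>0: print(feed(p))
a=cv2.imread('pics/side7.png')[220:340,230:380]; b=cv2.imread('pics/scene7.png')[220:340,290:440]
cv2.imwrite('pics/v7.png',cv2.resize(np.hstack([a,b]),(800,320),interpolation=2))
E
```

```text
time: 14.15
ee_pos: [0.5777, -0.0145, 0.1264]
tcp_rot: [179.7, -0.0, 81.1]
wrist_force: [0.4, -0.1, -0.0]
opening: 0.0056
time: 14.4
ee_pos: [0.5755, -0.0287, 0.1264]
tcp_rot: [179.7, 0.0, 81.1]
wrist_force: [-0.5, 0.0, -0.0]
opening: 0.0049
time: 14.82
ee_pos: [0.5913, 0.0878, 0.234]
tcp_rot: [-179.7, 0.2, 80.5]
wrist_force: [0.6, 0.2, 1.0]
opening: 0.0051
time: 15.23
ee_pos: [0.6033, 0.1562, 0.24]
tcp_rot: [179.8, -0.1, 80.9]
wrist_force: [-0.1, -0.3, -0.2]
opening: 0.0051
[-0.1944 -0.0018  0.24  ]
side 0.85 [348.1, 410.6]
side 0.62 [315.6, 265.3]
side 0.56 [161.5, 380.0]
scene 0.98 [344.3, 266.9]
scene 0.86 [384.4, 470.9]
scene 0.85 [502.8, 342.7]
[ 0.1517 -0.1117 -0.3411]
[ 0.0693 -0.0017  0.0839]
```

View pics/v7.png

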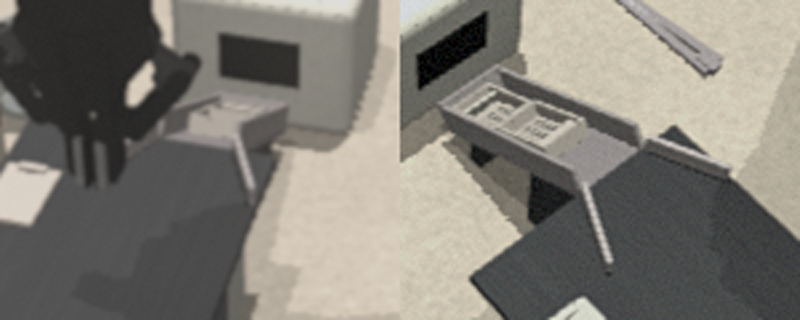

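Both cassettes lie end to end against the stop, open side up, at (497,105) and (548,125) in the crop. The upper one's centre is 69 mm past the lip, which is where it should be. The gripper is clear.

```bash
python3 -c "
from h import *
for t in('lid','pot'):
    u=bot.mark_of('scene',t); print(t,[(round(m['confidence'],2),np.round(m['uv'],1)) for m in u[:1]])
bot.job_done()"
```

```text
lid [(0.58, array([359. , 349.1]))]
pot [(0.96, array([431., 429.]))]
the job is handed in; nothing more can be done
```

Both white cassettes are in the chute, one behind the other against the stop and open side up. I handed the job in at about 15.5 s of the 58 s allowed.

- **Front cassette:** it opened away from the chute, so I tipped it forward and pushed it over the lip.
- **Rear cassette:** it opened towards the chute, so I tipped it backward and pushed it over the lip from behind.

**Last checks:**
- **Upper cassette:** its measured centre is 69 mm past the lip, 2 mm off the middle and 84 mm high, all within limits.
- **Lower cassette:** I checked this only in the picture, lying end to end with the upper one against the stop. The detector gave no separate mark for it. I judged the tilt of both from the picture too.
- **Bystanders:** the lid and pot moved no more than about 2 pixels in the detector marks. I did not measure the other bystanders, but the arm worked only over the deck.
- **Robot:** the gripper was above the deck, touching nothing, and forces stayed within a few newtons in every reading.

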